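# Set the round antenna module on the tall test post

### The job

Pick up the round antenna module and set it gently, without letting it fall, on top of the taller, narrower of the two black posts, so that it rests there flat and well centred, ready for probing. Leave the two square modules where they are.

Things in the scene. Friction and masses are not known exactly. Their poses are not given: they have to be found in the camera images.
- round_module: Module to move: aluminium disc, 104 mm diameter, topped by a green circuit board 10 mm above the underside. From its centre rises an aluminium block to grip by: 44 mm long (module x), 30 mm wide (module y), up to 44 mm above the underside; nothing else stands over 1 mm above the board. About 0.3 kg. Origin: centre of the underside, z up. Starts flat on the bench, yaw within 35 degrees.
- tall_post: Support to place on: upright black post, 52 mm diameter, flat level top 110 mm above the bench, foot flange 76 mm wide, 6 mm thick; fixed. Origin: centre of its foot at bench level, z up, so its top centre is 110 mm above the origin. The other black post (bystander, not listed) is 45 mm tall, 90 mm in diameter, fixed, at least 200 mm to one side.
- square_module_a: Bystander: square antenna module, 96 by 96 mm, with base, green board and aluminium block like the round one (44 mm tall in all). Loose, flat on the bench, at least 150 mm centre to centre from the other modules. Origin: centre of the underside. To be left alone.
- square_module_b: Bystander: a second square antenna module, the same as the first. Origin: centre of the underside. To be left alone.
Things that resemble listed ones, but are neither listed nor needed, are in the scene too. What is shaped like the round_module but blue or brown is not meant.

How it is judged:
By the outcome, as a careful person would: the job done as asked, in the order asked, and still so for the second after the job is handed in, with the robot touching nothing.
It also fails if it takes over 42 s, if anything falls off the work surface, if the arm or the gripper's body presses on something with over 40 N, if the wrist force passes 120 N, or if a joint passes its speed limit or range.

### The arm

A 6-joint arm with a two-finger parallel gripper is mounted at the origin on the work surface. World frame = base frame: x ahead of the robot, y to its left, z up, the work surface at z = 0. Lengths are in mm, angles in rad, forces in N, time in s.
With the tool pointing down it reaches from about 325 to 925 mm from the base axis. Payload 3.1 kg.
Tool frame: the origin (TCP) lies midway between the tips of the shut fingers; the grasp point (between the pads) lies 19 mm behind it; y points along the fingers, z is the direction in which the jaws open and shut, and the axes are right-handed (so a half turn about y gives the same grasp; the last joint's range is limited). The gripper opens to 85 mm and grips with 20 to 120 N. Pads are 22 mm wide; open, the fingers measure 114 mm over their backs; the gripper's body (76 mm by 85 mm) begins 54 mm behind the grasp point. The pads swing forward as they close: fully open they stand 13 mm farther back than shut.
Start: joints at [-1.403, 0.217, 1.613, -0, 1.311, -0.112], TCP at [172.623, -600.7, 231.3] pointing down, gripper open.
Joint ranges: [-2.75, 2.75], [-0.78, 2.1], [0.31, 2.55], [-1.13, 4.27], [0.13, 2.63], [-2.58, 2.58]. Speed limits (rad/s): [2.79, 2.79, 3.14, 3.14, 3.14, 3.14].

### API

Orientations are given as a unit quaternion [w, x, y, z].
In Python, from station import observe, capture, sign_off gives the robot as it stands.
- The arm moves only by the shell command python3 -m pendant 'ROWS' [FORCE]. ROWS is JSON, a list of rows, each an object with "grip": the opening in per cent of the stroke, from 0 (shut) to 100 (fully open); "slide": the shift along the tool's x, y, z in m, a list of three; "spin": the turn about the tool's y in degrees. A call has exactly 5 rows; each row shifts and turns the pose as measured when the row begins, along the tool's axes as they then stand; what a row does not reach is not made up. A row lasts 1/12 s, in which the tool goes at most 41.7 mm and 7.16 degrees, less where a joint would pass 70% of its speed; a pose out of reach is approached as far as the arm can. A call is refused whole if a number of a shift passes 0.0417 or a number of a turn 7.16, either way. A call with a gripper value outside its range is refused whole. The fingers move at their own pace and stop on an object; FORCE is the grip in N (left out, the last holds). Time passes only in rows, so rows that do not move let the fingers close, or fill a call up. It gives the time, the measured TCP pose, the force and the opening at its end, in the units of the state.
- observe(): the state, without advancing time (a new reading comes with each control period).
- capture(name): name is "side" or "top" or "wrist"; returns a dict with "image" (480x640x3 uint8, red, green, blue), "mtx" (3x3 intrinsics, pixels), "dist_coeffs" ([k1, k2, p1, p2, k3] as OpenCV has them; the pictures are not rectified), "R" (3x3) and "t" (3): a world point X has camera coordinates R X + t. Camera axes: x right, y down, z forward; pixel columns grow to the right and rows downward; lengths in mm; the calibration is good to about 2 mm. A picture is of the moment at which its call begins. There is no depth.
- sign_off(): hands the job in, once; it reports no verdict.
The state is a dict: "time_s": time; "joints": joint angles; "qd": joint speeds; "effort": joint torques, N m; "eef_pos": TCP position; "tcp_rot": TCP orientation; "contact_force": force on the tool from outside, world axes, zero at the start; "ft_torque": the same for the moment, N m; "grip_width": finger opening in mm.
Only numpy, scipy, OpenCV 4.12 (cv2) and the standard library are available. Lean on these libraries where they do the work, as an engineer would, in place of code of your own. Each camera call takes 0.05 s, during which the arm holds its last target.

## Working session

There is one attempt and no reset: what is moved stays moved. The work goes in short steps, Python scripts to look and compute and a shell command to move; the robot and the scene stay as the last step left them, time stands still between calls to the robot, and variables do not carry over. Pictures are saved under pics/ and viewed, and the job is handed in when it is done.

```bash
mkdir -p pics; ls
python3 - <<'E'
from station import observe, capture
import cv2,numpy as np
print(observe())
for n in ("top","side","wrist"):
    c=capture(n); cv2.imwrite(f"pics/{n}0.png",c["image"][:,:,::-1]); print(n,c["mtx"],c["dist_coeffs"],c["R"],c["t"])
    np.savez(f"{n}0.npz",**c)
E
```

```text
pics
{'time_s': 0.0, 'joints': array([-1.40321055e+00,  2.17822364e-01,  1.61493314e+00, -1.42131011e-05,
        1.31126434e+00, -1.12204590e-01]), 'qd': array([ 0.00010053, -0.00130362,  0.00024812, -0.00024885, -0.00153645,
       -0.0007564 ]), 'effort': array([-1.66195645e-03, -3.96848702e+01, -3.03853726e+01, -3.67046650e-04,
        9.86913219e-03,  9.61133466e-07]), 'eef_pos': array([ 172.47490355, -599.88796056,  229.92646272]), 'tcp_rot': array([ 0.09857109, -0.09862831,  0.70105577, -0.69934041]), 'contact_force': array([ 1.04145349, -0.50419325,  0.44549041]), 'ft_torque': array([-0.00783561, -0.0261352 , -0.06532297]), 'grip_width': 85.5723441110421}
top [[524.37019572   0.         322.10406035]
 [  0.         524.37019572 237.08946671]
 [  0.           0.           1.        ]] [-0.02048766  0.          0.          0.          0.        ] [[ 0.01594285 -0.99986427  0.00415539]
 [-0.99740337 -0.01619525 -0.07017292]
 [ 0.0702307  -0.00302585 -0.99752619]] [ -79.36693802  480.91751866 1009.99957786]
side [[538.75093492   0.         323.80562009]
 [  0.         538.75093492 244.42881182]
 [  0.           0.           1.        ]] [0.01639456 0.         0.         0.         0.        ] [[-0.97179629 -0.23542589 -0.01366102]
 [-0.1057859   0.48697395 -0.86698657]
 [ 0.21076364 -0.84108919 -0.49814422]] [455.72805036 107.1199935  837.75667125]
wrist [[402.86056007   0.         318.77387707]
 [  0.         402.86056007 239.50145294]
 [  0.           0.           1.        ]] [-0.06562936  0.          0.          0.          0.        ] [[ 0.27615701 -0.96111029 -0.00207845]
 [-0.91572725 -0.26377251  0.30309681]
 [-0.2918577  -0.08179902 -0.9529575 ]] [-623.87907293  -39.85934116  379.43445239]
```

View pics/top0.png

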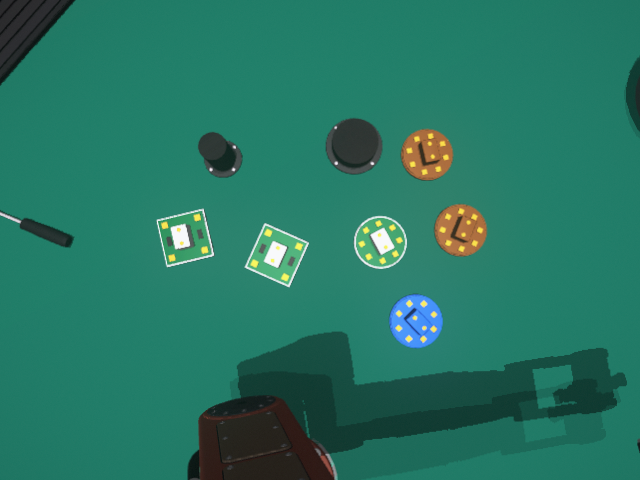

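View pics/side0.png

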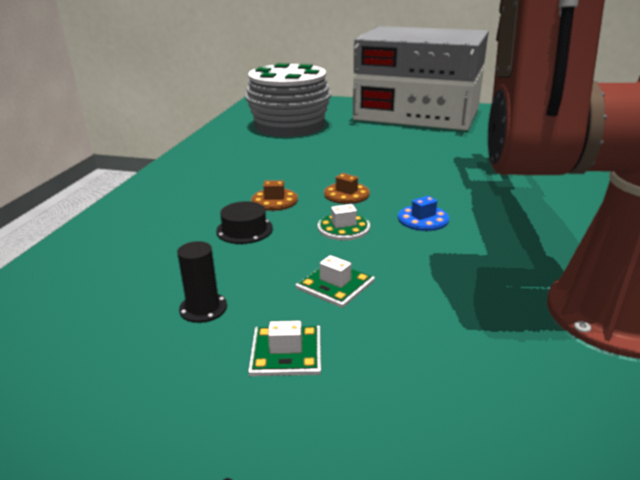

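View pics/wrist0.png

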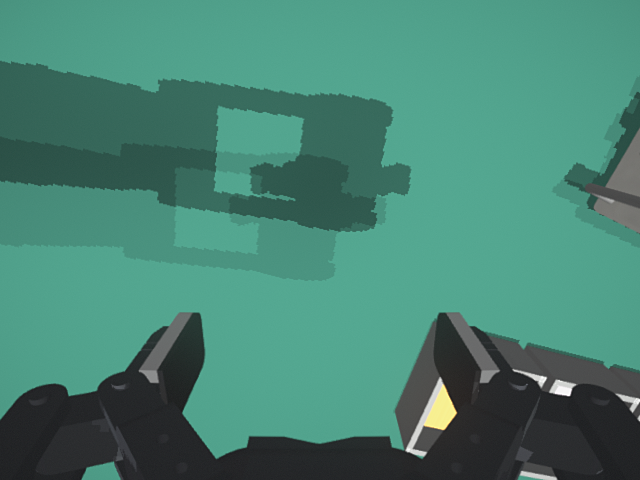

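Top view: the green round module with a white rim is at (381,242). Lookalikes are brown discs at (427,155) and (461,230), a blue disc at (416,321), green squares at (185,237) and (277,255), and a distant grey stack with green and white pieces on top at side (288,75). The tall post's top is at about (214,147), and the short wide post is at (355,143). I choose the green round disc and will check it in a close crop.

```bash
cat > h.py <<'E'
import cv2,numpy as np
def ray(c,uv,z):
    p=cv2.undistortPoints(np.array(uv,float).reshape(-1,1,2),c["mtx"],c["dist_coeffs"]).reshape(-1,2)
    d=np.c_[p,np.ones(len(p))]@c["R"]; C=-c["R"].T@c["t"]
    return C+d*((z-C[2])/d[:,2])[:,None]
def proj(c,X):
    return cv2.projectPoints(np.array(X,float).reshape(-1,1,3),cv2.Rodrigues(c["R"])[0],c["t"],c["mtx"],c["dist_coeffs"])[0].reshape(-1,2)
E
python3 - <<'E'
import cv2,numpy as np
from h import *
c=dict(np.load("top0.npz")); im=c["image"][:,:,::-1].copy()
s=dict(np.load("side0.npz")); si=s["image"][:,:,::-1].copy()
a=cv2.resize(im[205:280,340:425],None,fx=7,fy=7,interpolation=cv2.INTER_NEAREST)[:300*2,:400*2]
cv2.imwrite("pics/crop_round.png",a)
cv2.imwrite("pics/crop_post.png",np.hstack([cv2.resize(im[120:185,190:255],(400,400),interpolation=0),cv2.resize(si[235:330,160:255],(400,400),interpolation=0)]))
# white mask near round
hsv=cv2.cvtColor(im,cv2.COLOR_BGR2HSV)
w=((hsv[...,1]<60)&(hsv[...,2]>150)).astype(np.uint8)
m=np.zeros_like(w); m[205:280,345:415]=w[205:280,345:415]
cs,_=cv2.findContours(m,cv2.RETR_LIST,cv2.CHAIN_APPROX_NONE)
for k in cs:
    if len(k)<20: continue
    print(len(k),cv2.boundingRect(k),cv2.fitEllipse(k),cv2.minAreaRect(k))
    if cv2.boundingRect(k)[2]>40:
        for z in (0,5,10): print("disc",z,cv2.minEnclosingCircle(ray(c,k.reshape(-1,2),z)[:,:2].astype(np.float32)))
    else: 
        r=cv2.minAreaRect(ray(c,k.reshape(-1,2),44)[:,:2].astype(np.float32)); print("block",r)
# post
g=im.max(2)
for t in (35,50,70):
    d=(g<t).astype(np.uint8); m=np.zeros_like(d); m[120:185,190:255]=d[120:185,190:255]
    cs,_=cv2.findContours(m,cv2.RETR_EXTERNAL,cv2.CHAIN_APPROX_NONE)
    k=max(cs,key=len); print(t,cv2.boundingRect(k),cv2.contourArea(k))
print(g[120:180:3,195:245:3])
E
```

```text
67 (370, 228, 24, 27) ((381.91046142578125, 240.76470947265625), (17.807544708251953, 27.379487991333008), 152.1551055908203) ((382.0527648925781, 240.74082946777344), (23.434078216552734, 16.187122344970703), 61.69924545288086)
block ((475.156494140625, -185.99493408203125), (44.71070861816406, 31.046701431274414), 28.890047073364258)
140 (355, 217, 51, 51) ((379.9595642089844, 241.79837036132812), (49.62615966796875, 50.03144073486328), 122.15863800048828) ((380.0000305175781, 242.00003051757812), (49.497474670410156, 49.497474670410156), 45.0)
disc 0 ((476.03466796875, -186.97332763671875), 50.668399810791016)
disc 5 ((475.7176513671875, -186.4046173095703), 50.425148010253906)
disc 10 ((475.400634765625, -185.83599853515625), 50.18196105957031)
149 (354, 216, 53, 53) ((379.8603210449219, 241.9189910888672), (52.060447692871094, 52.4346809387207), 118.09576416015625) ((380.0, 242.0), (52.0, 52.0), 90.0)
disc 0 ((475.8165588378906, -186.80380249023438), 53.06577682495117)
disc 5 ((475.5006408691406, -186.23597717285156), 52.811031341552734)
disc 10 ((475.1846618652344, -185.66810607910156), 52.55630111694336)Traceback (most recent call last):
  File "<stdin>", line 25, in <module>
ValueError: max() iterable argument is empty
```

View pics/crop_round.png

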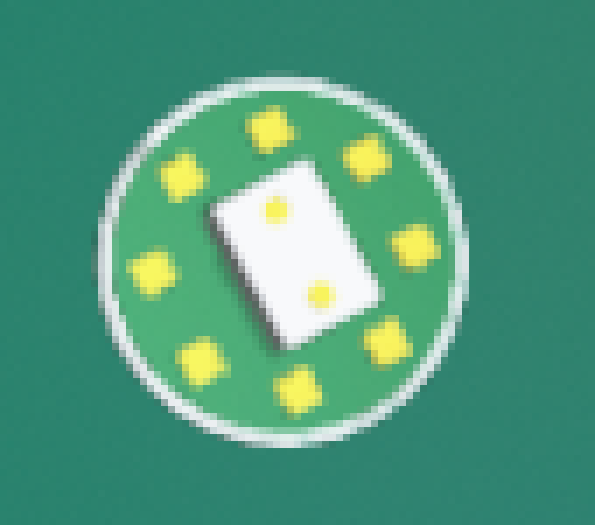

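View pics/crop_post.png

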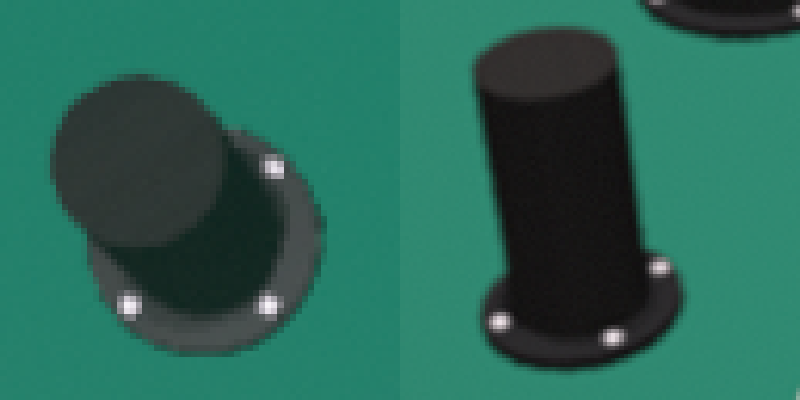

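The crop shows a white-rimmed green disc with a bare aluminium block, which matches the description. The block's long axis runs from upper left to lower right. The post crop shows the tall narrow post, with its top lighter than its side. Next I measure its top.

Run:
```python
import cv2,numpy as np
from h import *
def top(n,x0,x1,y0,y1,sc=6,R=26,z=110):
    c=dict(np.load(n+"0.npz")); im=c["image"][:,:,::-1]
    cr=im[y0:y1,x0:x1].astype(int)
    return c,cr
c,cr=top("top",190,255,120,185)
print(cr[10:40:4,0:50:4].max(2)); print((cr.max(2)-cr.min(2))[10:40:4,0:50:4])
for n,b in (("top",(190,255,120,185)),("side",(160,255,235,330))):
    c,cr=top(n,*b)
    V=cr.max(2);S=V-cr.min(2)
    lo,hi=((48,95) if n=="top" else (38,80))
    m=((S<20 if n=="side" else S<25)&(V>lo)&(V<hi)).astype(np.uint8)
    if n=="side": m[25:]=0; print(cr[6:30:3,18:56:4].max(2))
    m=cv2.morphologyEx(m,cv2.MORPH_OPEN,np.ones((3,3),np.uint8))
    N,l,st,ce=cv2.connectedComponentsWithStats(m)
    print(n,st,ce+[b[0],b[2]])
    for i in range(1,N):
        print(ray(c,ce[i]+[b[0],b[2]],110))
    cv2.imwrite(f"pics/m_{n}.png",cv2.resize(m*255,(400,400),interpolation=0))
    # flange bolts
    bm=((cr.min(2)>140)).astype(np.uint8)
    N,l,st,ce=cv2.connectedComponentsWithStats(bm); print("bolts",[ (round(x,1),round(y,1)) for x,y in ray(c,ce[1:]+[b[0],b[2]],6)[:,:2]], st[1:,4])
```

```text
[[129 129 128 129 129 128 129 129 129 129 128 128 129]
 [129 128 129 128  55  55  56  60 129 128 128 128 129]
 [128 128 128  54  55  56  57  57  56 128 129 129 129]
 [129 129 102  55  56  57  57  56  55  43  76 129 128]
 [128 128  72  56  55  56  56  55  55  47  51 222 129]
 [129 129 121  57  55  55  54  56  55  40  39  60  77]
 [129 129 129  55  56  57  58  53  53  39  39  44  78]
 [128 128 129 130  53  57  57  48  40  39  38  41  78]]
[[95 94 94 95 94 92 94 94 93 94 94 94 96]
 [93 95 93 93 10 10 10 13 94 93 93 93 94]
 [93 94 93 10 11  9  9  9  9 94 93 95 94]
 [93 94 61  9 10 10  8  8  8 19 13 93 95]
 [94 95 25  9  6 10  8  9  9 15 15  6 93]
 [94 94 82  8  9  8  7 10 10 22 22 11  8]
 [94 95 93  9  9  9  9  8 10 20 20 18  7]
 [94 94 94 94  9 10  8 12 20 19 19 21  6]]
top [[   0    0   65   65 3351]
 [   9   13   27   27  594]
 [  40   23    3    3    9]
 [  44   29    8   20  116]
 [  15   41    6    7   31]
 [  22   49   21    8  124]] [[223.38346762 151.99552372]
 [211.87878788 145.92592593]
 [231.         144.        ]
 [237.21551724 158.43965517]
 [207.35483871 164.06451613]
 [22
[... 566 characters left out ...]
 51  51  50  49  19 136]
 [ 55  45  50  52  52  48  38  20  18 136]
 [ 86  20  22  28  24  22  21  21  18 123]
 [103  17  21  21  24  19  22  20  19 119]]
side [[   0    0   95   95 8542]
 [  63    1   10    5   31]
 [  76    4   10    3   30]
 [  18    7   33   16  422]] [[207.45200187 283.90634512]
 [227.4516129  238.03225806]
 [240.5        240.        ]
 [193.96682464 249.62796209]]
[[600.59720335  85.93409457 110.        ]]
[[578.42934466  87.4940279  110.        ]]
[[636.01158142 130.0199151  110.        ]]
bolts [(np.float64(633.9), np.float64(-101.4)), (np.float64(615.5), np.float64(103.2)), (np.float64(660.3), np.float64(149.2)), (np.float64(615.2), np.float64(148.7))] [ 1 11 10 11]
```

```bash
cat >> h.py <<'E'
from scipy.spatial.transform import Rotation as Ro
from station import observe
def plan(target,yaw=None):
    o=observe(); q=np.array(o["tcp_rot"]); R=Ro.from_quat(q[[1,2,3,0]]).as_matrix()
    p=np.array(o["eef_pos"]); d=R.T@(np.array(target)-p)
    print("t",round(o["time_s"],2),"pos",p.round(1),"grip",round(o["grip_width"],1),"F",np.round(o["contact_force"],1),"J",np.round(o["joints"],2))
    print("tool axes cols",R.round(3).tolist()); print("slide needed mm",d.round(1))
    if yaw is not None:
        zy=np.degrees(np.arctan2(R[1,2],R[0,2])); e=(yaw-zy+90)%180-90
        print("z yaw",zy.round(2),"world yaw change",e.round(2),"spin (about tool y)",(e*np.sign(R[2,1])).round(2))
E
python3 -c "
from h import *
plan([475.2,-186,150],118.9)"
```

```text
t 0.15 pos [ 172.5 -600.1  230.2] grip 85.5 F [-0.2 -0.4  0.1] J [-1.4   0.22  1.61  0.    1.31 -0.11]
tool axes cols [[-0.961, -0.0, 0.276], [-0.276, 0.002, -0.961], [-0.0, -1.0, -0.002]]
slide needed mm [-405.2   80.9 -314.2]
z yaw -73.97 world yaw change 12.87 spin (about tool y) -12.87
```

```bash
python3 -m pendant '[{"grip":100,"slide":[-0.03,0,-0.023],"spin":0},{"grip":100,"slide":[-0.03,0,-0.023],"spin":0},{"grip":100,"slide":[-0.03,0,-0.023],"spin":0},{"grip":100,"slide":[-0.03,0,-0.023],"spin":0},{"grip":100,"slide":[-0.03,0,-0.023],"spin":0}]'
python3 -c "
from h import *
plan([475.2,-186,150],118.9)"
```

```text
time_s: 0.57
eef_pos: [283.2, -448.6, 227.1]
tcp_rot: [0.093, -0.095, 0.701, -0.7]
contact_force: [1.0, -0.3, 0.8]
grip_width: 85.7
t 0.57 pos [ 283.2 -448.6  227.1] grip 85.7 F [ 1.  -0.3  0.8] J [-1.14  0.02  1.84 -0.    1.29  0.17]
tool axes cols [[-0.965, -0.003, 0.264], [-0.264, 0.002, -0.965], [0.003, -1.0, -0.002]]
slide needed mm [-254.8   76.9 -202.4]
z yaw -74.69 world yaw change 13.59 spin (about tool y) -13.59
```

```bash
python3 -m pendant '[{"grip":100,"slide":[-0.032,0.006,-0.025],"spin":0},{"grip":100,"slide":[-0.032,0.006,-0.025],"spin":0},{"grip":100,"slide":[-0.032,0.006,-0.025],"spin":0},{"grip":100,"slide":[-0.032,0.006,-0.025],"spin":0},{"grip":100,"slide":[-0.032,0.006,-0.025],"spin":0}]'
python3 -c "
from h import *
plan([475.2,-186,150],118.9)"
```

```text
time_s: 0.98
eef_pos: [405.4, -282.1, 197.4]
tcp_rot: [-0.093, 0.093, -0.701, 0.701]
contact_force: [0.7, -0.7, 0.0]
grip_width: 85.5
t 0.98 pos [ 405.4 -282.1  197.4] grip 85.5 F [ 0.7 -0.7  0. ] J [-0.75 -0.03  1.95 -0.    1.22  0.56]
tool axes cols [[-0.965, -0.001, 0.261], [-0.261, -0.001, -0.965], [0.001, -1.0, 0.001]]
slide needed mm [-92.5  47.2 -74.7]
z yaw -74.89 world yaw change 13.79 spin (about tool y) -13.79
```

```bash
python3 -m pendant '[{"grip":100,"slide":[-0.03,0.012,-0.025],"spin":0},{"grip":100,"slide":[-0.03,0.012,-0.025],"spin":0},{"grip":100,"slide":[-0.03,0.012,-0.025],"spin":0},{"grip":100,"slide":[0,0,0],"spin":-7},{"grip":100,"slide":[0,0,0],"spin":-7}]'
python3 - <<'E'
from h import *
from station import capture
plan([475.2,-186,60],118.9)
c=capture("wrist"); np.savez("w1.npz",**c); cv2.imwrite("pics/w1.png",c["image"][:,:,::-1])
plan([475.2,-186,60],118.9)
print(proj(c,[[475.2,-186,44]]))
E
```

```text
time_s: 1.4
eef_pos: [475.8, -175.1, 158.8]
tcp_rot: [0.182, -0.182, 0.684, -0.683]
contact_force: [-0.7, -0.7, -0.4]
grip_width: 85.7
t 1.4 pos [ 475.8 -175.1  158.8] grip 85.7 F [-0.7 -0.7 -0.4] J [-0.49  0.04  1.95  0.    1.15  0.56]
tool axes cols [[-0.867, -0.0, 0.498], [-0.498, 0.002, -0.867], [-0.0, -1.0, -0.002]]
slide needed mm [ 6.  98.8  9.3]
z yaw -60.16 world yaw change -0.94 spin (about tool y) 0.94
t 1.45 pos [ 475.3 -174.7  158.4] grip 85.5 F [-0.3  0.5  0.2] J [-0.49  0.04  1.95  0.    1.15  0.55]
tool axes cols [[-0.866, -0.001, 0.5], [-0.5, 0.003, -0.866], [-0.001, -1.0, -0.003]]
slide needed mm [ 5.8 98.4 10. ]
z yaw -59.99 world yaw change -1.11 spin (about tool y) 1.11
[[332.72221661 241.08077144]]
```

View pics/w1.png

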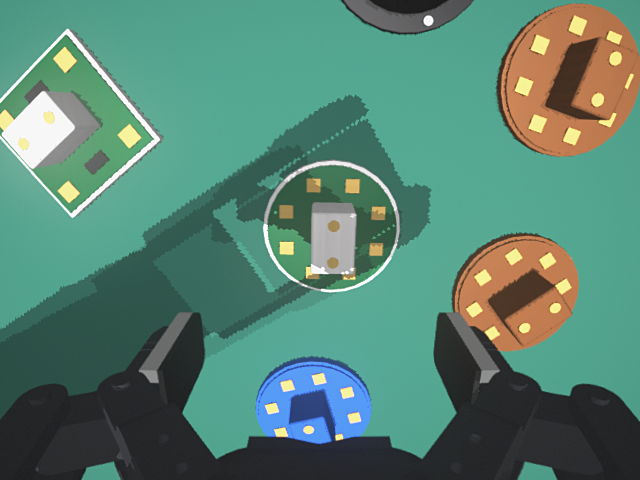

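The wrist view shows the green module with its block top centred near (334,243). I predicted (332.7,241), so they agree within about 1 mm. I refine on the rim and block.

Run:
```python
from h import *
c=dict(np.load("w1.npz")); im=c["image"][:,:,::-1].copy()
hsv=cv2.cvtColor(im,cv2.COLOR_BGR2HSV)
w=((hsv[...,1]<70)&(hsv[...,2]>140)).astype(np.uint8)
m=np.zeros_like(w); m[150:300,255:410]=w[150:300,255:410]
cs,_=cv2.findContours(m,cv2.RETR_LIST,cv2.CHAIN_APPROX_NONE)
for k in cs:
    if len(k)<80: continue
    P=ray(c,k.reshape(-1,2),10 if cv2.boundingRect(k)[2]>90 else 44)[:,:2].astype(np.float32)
    print(cv2.boundingRect(k),cv2.minEnclosingCircle(P),cv2.minAreaRect(P))
```

```text
(311, 212, 46, 63) ((473.5272216796875, -186.81802368164062), 25.372291564941406) ((473.63909912109375, -187.09976196289062), (43.73389434814453, 29.544086456298828), 29.34693717956543)
(266, 164, 132, 126) ((473.255615234375, -187.2221221923828), 49.64649963378906) ((473.4987487792969, -187.09469604492188), (98.2724380493164, 97.60069274902344), 68.1014404296875)
(263, 160, 137, 133) ((473.7347412109375, -186.9048309326172), 51.750709533691406) ((474.0783996582031, -186.9659423828125), (102.35773468017578, 102.34352111816406), 9.829204559326172)
```

```bash
python3 -m pendant '[{"grip":100,"slide":[0.007,0.01,0.01],"spin":1},{"grip":100,"slide":[0,0.03,0],"spin":0},{"grip":100,"slide":[0,0.03,0],"spin":0},{"grip":100,"slide":[0,0.025,0],"spin":0},{"grip":100,"slide":[0,0,0],"spin":0}]' 60
python3 - <<'E'
from h import *
plan([474.2,-186.6,15],119.1)
E
```

```text
time_s: 1.87
eef_pos: [475.9, -192.7, 61.2]
tcp_rot: [-0.173, 0.169, -0.684, 0.688]
contact_force: [-1.4, 0.6, -1.1]
grip_width: 85.2
t 1.87 pos [ 475.9 -192.7   61.2] grip 85.2 F [-1.4  0.6 -1.1] J [-0.52  0.2   2.   -0.    0.94  0.56]
tool axes cols [[-0.883, 0.006, 0.469], [-0.469, -0.003, -0.883], [-0.003, -1.0, 0.006]]
slide needed mm [-1.2 46.1 -6.5]
z yaw -62.0 world yaw change 1.1 spin (about tool y) -1.1
```

```bash
python3 -m pendant '[{"grip":100,"slide":[-0.001,0,-0.006],"spin":-1},{"grip":100,"slide":[0,0.012,0],"spin":0},{"grip":100,"slide":[0,0.012,0],"spin":0},{"grip":100,"slide":[0,0.01,0],"spin":0},{"grip":100,"slide":[0,0,0],"spin":0}]'
python3 - <<'E'
from h import *
plan([474.2,-186.6,15],119.1)
E
```

```text
time_s: 2.28
eef_pos: [474.5, -190.9, 26.5]
tcp_rot: [-0.177, 0.172, -0.683, 0.688]
contact_force: [-0.9, -0.2, -0.6]
grip_width: 85.6
t 2.28 pos [ 474.5 -190.9   26.5] grip 85.6 F [-0.9 -0.2 -0.6] J [-0.52  0.25  2.01 -0.    0.87  0.55]
tool axes cols [[-0.879, 0.009, 0.477], [-0.477, -0.006, -0.879], [-0.005, -1.0, 0.009]]
slide needed mm [-1.7 11.5 -4.1]
z yaw -61.49 world yaw change 0.59 spin (about tool y) -0.59
```

```bash
python3 -m pendant '[{"grip":100,"slide":[-0.001,0,-0.004],"spin":-0.5},{"grip":100,"slide":[0,0.006,0],"spin":0},{"grip":100,"slide":[0,0.005,0],"spin":0},{"grip":100,"slide":[0,0,0],"spin":0},{"grip":100,"slide":[0,0,0],"spin":0}]'
python3 - <<'E'
from h import *
from station import capture
plan([474.2,-186.6,15],119.1)
c=capture("side");cv2.imwrite("pics/s1.png",cv2.resize(c["image"][150:300,260:460,::-1],(800,600)))
E
```

```text
time_s: 2.7
eef_pos: [475.4, -187.3, 16.0]
tcp_rot: [-0.181, 0.174, -0.681, 0.688]
contact_force: [0.3, 0.0, 0.2]
grip_width: 84.8
t 2.7 pos [ 475.4 -187.3   16. ] grip 84.8 F [0.3 0.  0.2] J [-0.51  0.27  2.02 -0.    0.84  0.55]
tool axes cols [[-0.874, 0.012, 0.486], [-0.486, -0.008, -0.874], [-0.007, -1.0, 0.013]]
slide needed mm [ 0.7  0.9 -1.2]
z yaw -60.93 world yaw change 0.03 spin (about tool y) -0.03
```

View pics/s1.png

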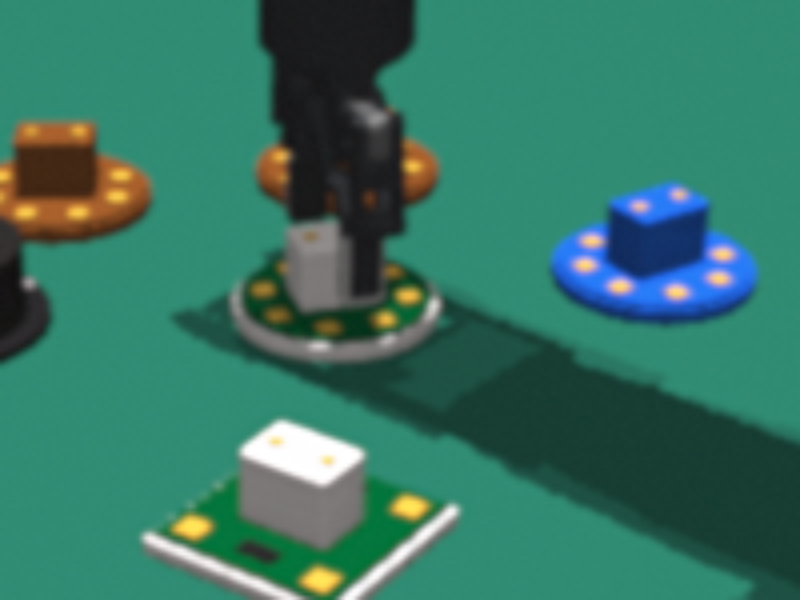

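```bash
python3 -m pendant '[{"grip":0,"slide":[0,0.001,0],"spin":0},{"grip":0,"slide":[0,0,0],"spin":0},{"grip":0,"slide":[0,0,0],"spin":0},{"grip":0,"slide":[0,0,0],"spin":0},{"grip":0,"slide":[0,0,0],"spin":0}]' 60
python3 - <<'E'
from h import *
plan([474.2,-186.6,15],119.1)
E
```

```text
time_s: 3.17
eef_pos: [476.4, -187.7, 16.3]
tcp_rot: [-0.181, 0.174, -0.68, 0.689]
contact_force: [-0.2, 1.2, -1.4]
grip_width: 29.1
t 3.17 pos [ 476.4 -187.7   16.3] grip 29.1 F [-0.2  1.2 -1.4] J [-0.51  0.27  2.02 -0.    0.84  0.55]
tool axes cols [[-0.874, 0.014, 0.486], [-0.486, -0.009, -0.874], [-0.008, -1.0, 0.014]]
slide needed mm [ 1.4  1.2 -2.1]
z yaw -60.93 world yaw change 0.03 spin (about tool y) -0.03
```

```bash
python3 -m pendant '[{"grip":0,"slide":[0,-0.01,0],"spin":0},{"grip":0,"slide":[0,-0.04,0],"spin":0},{"grip":0,"slide":[0,-0.04,0],"spin":0},{"grip":0,"slide":[0,-0.04,0],"spin":0},{"grip":0,"slide":[0,-0.04,0],"spin":0}]'
python3 - <<'E'
from h import *
from station import capture
plan([637,130,190])
c=capture("side");cv2.imwrite("pics/s2.png",c["image"][:,:,::-1])
E
```

```text
time_s: 3.58
eef_pos: [462.6, -180.1, 178.3]
tcp_rot: [0.172, -0.183, 0.689, -0.68]
contact_force: [1.0, -0.2, -3.5]
grip_width: 29.2
t 3.58 pos [ 462.6 -180.1  178.3] grip 29.2 F [ 1.  -0.2 -3.5] J [-0.51  0.01  1.95 -0.    1.21  0.55]
tool axes cols [[-0.874, -0.018, 0.485], [-0.486, 0.009, -0.874], [0.011, -1.0, -0.016]]
slide needed mm [-302.9  -12.  -186.6]
```

View pics/s2.png

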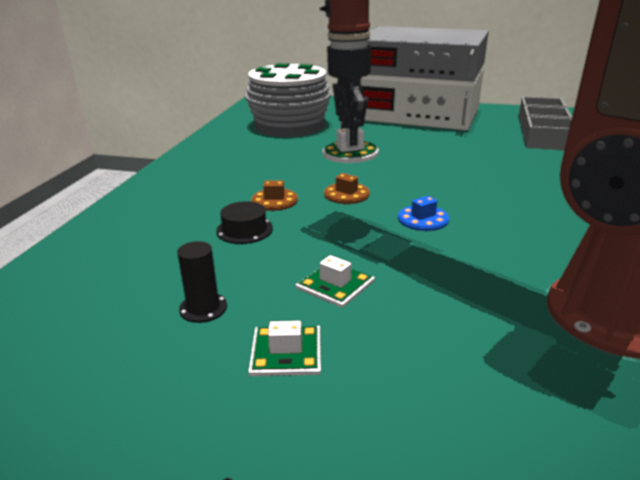

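The module (350,150) is held level and clear of the bench. I move towards the post.

```bash
python3 -m pendant '[{"grip":0,"slide":[-0.015,-0.004,-0.01],"spin":0},{"grip":0,"slide":[-0.033,-0.004,-0.020],"spin":0},{"grip":0,"slide":[-0.033,-0.004,-0.020],"spin":0},{"grip":0,"slide":[-0.033,-0.004,-0.020],"spin":0},{"grip":0,"slide":[-0.033,-0.004,-0.020],"spin":0}]'
python3 -m pendant '[{"grip":0,"slide":[-0.033,-0.004,-0.020],"spin":0},{"grip":0,"slide":[-0.033,-0.004,-0.020],"spin":0},{"grip":0,"slide":[-0.033,-0.004,-0.020],"spin":0},{"grip":0,"slide":[-0.020,0,-0.012],"spin":0},{"grip":0,"slide":[0,0,0],"spin":0}]'
python3 - <<'E'
from h import *
plan([637,130,170])
E
```

```text
time_s: 4.05
eef_pos: [554.4, -36.2, 215.5]
tcp_rot: [-0.174, 0.172, -0.682, 0.689]
contact_force: [0.6, -0.5, -3.6]
grip_width: 29.0
time_s: 4.47
eef_pos: [627.1, 97.4, 226.1]
tcp_rot: [-0.176, 0.174, -0.683, 0.687]
contact_force: [-1.0, -0.8, -3.2]
grip_width: 29.1
t 4.47 pos [627.1  97.4 226.1] grip 29.1 F [-1.  -0.8 -3.2] J [ 0.05  0.24  1.6  -0.01  1.3   1.12]
tool axes cols [[-0.878, 0.004, 0.479], [-0.479, -0.005, -0.878], [-0.002, -1.0, 0.006]]
slide needed mm [-24.2  55.9 -24.2]
```

```bash
python3 -m pendant '[{"grip":0,"slide":[-0.012,0.010,-0.012],"spin":0},{"grip":0,"slide":[-0.012,0.015,-0.012],"spin":0},{"grip":0,"slide":[0,0.015,0],"spin":0},{"grip":0,"slide":[0,0.006,0],"spin":0},{"grip":0,"slide":[0,0,0],"spin":0}]'
python3 - <<'E'
from h import *
from station import capture
plan([637,130,150])
for n in ("side","wrist","top"):
    c=capture(n);cv2.imwrite(f"pics/{n}3.png",c["image"][:,:,::-1]);np.savez(n+"3.npz",**c)
plan([637,130,150])
E
```

```text
time_s: 4.88
eef_pos: [634.4, 131.5, 176.1]
tcp_rot: [-0.175, 0.177, -0.682, 0.687]
contact_force: [-0.6, 1.1, -2.6]
grip_width: 29.0
t 4.88 pos [634.4 131.5 176.1] grip 29.0 F [-0.6  1.1 -2.6] J [ 0.1   0.31  1.6  -0.01  1.23  1.17]
tool axes cols [[-0.876, -0.001, 0.483], [-0.483, -0.007, -0.876], [0.004, -1.0, 0.006]]
slide needed mm [-1.6 26.1  2.4]
t 5.03 pos [636.  131.  178.6] grip 29.2 F [-0.1  0.3 -2.8] J [ 0.1   0.31  1.6  -0.01  1.23  1.17]
tool axes cols [[-0.876, 0.003, 0.482], [-0.482, -0.007, -0.876], [0.001, -1.0, 0.008]]
slide needed mm [-0.4 28.7  1.2]
```

View pics/side3.png

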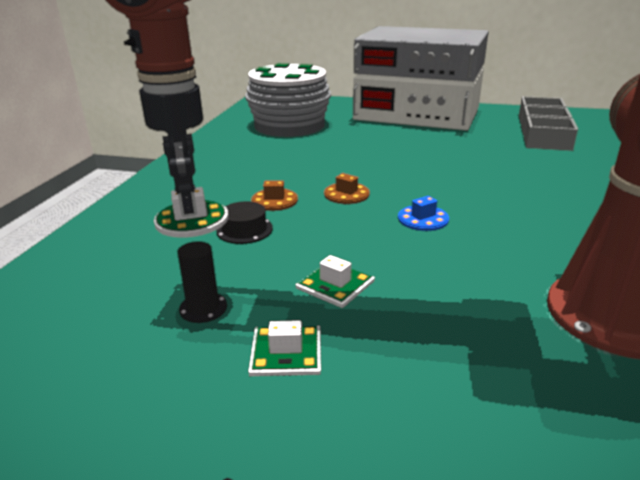

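View pics/wrist3.png

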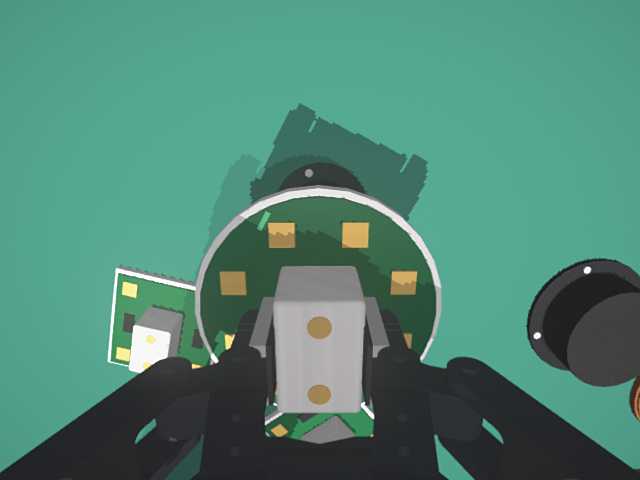

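View pics/top3.png

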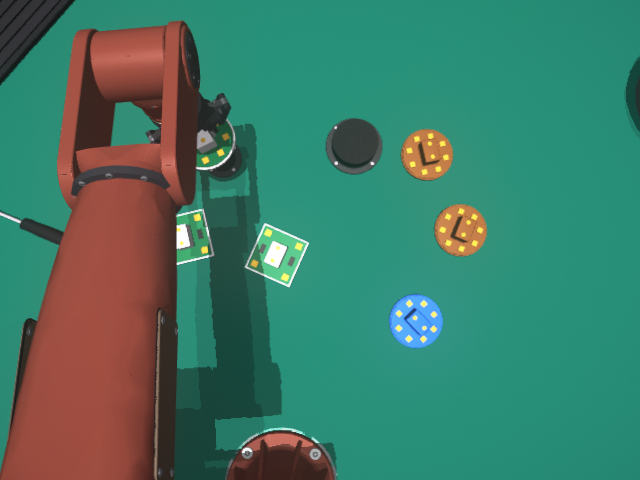

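The module is held above the post. In the wrist view its rim is visible from (197,300) over (320,188) to (440,300). In the side view the disc is at (191,216), beyond and above the post top at (196,250). I fit the disc centre.

Run:
```python
from h import *
from scipy.optimize import least_squares
o=observe(); print(o["eef_pos"])
zt=177.5-16.2+10
def fit(c,pts,z,lab,R=None):
    P=ray(c,pts,z)[:,:2]
    f=lambda v: np.hypot(P[:,0]-v[0],P[:,1]-v[1])-(R or v[2])
    r=least_squares(f,[636,130,51],loss="soft_l1",f_scale=.5); print(lab,len(P),r.x.round(2),"rms",np.sqrt(np.mean(f(r.x)**2)).round(2))
w=dict(np.load("wrist3.npz")); im=w["image"].astype(int)
# inner rim edge: radial scan from (320,300): first transition green->white
def scan(im,c0,angs,rmin,rmax,inner=True):
    out=[]
    for a in angs:
        d=np.array([np.cos(a),-np.sin(a)])
        rs=np.arange(rmin,rmax,.5); q=(c0+rs[:,None]*d)
        v=cv2.remap(im.astype(np.float32),q[:,0].astype(np.float32)[None],q[:,1].astype(np.float32)[None],cv2.INTER_LINEAR)[0]
        ch=v[:,0]-0.75*v[:,1]   # red vs green: white >0, green <0
        wh=np.where((ch>0)&(v.max(1)>110))[0]
        if len(wh): out.append(c0+rs[wh[0]]*d if inner else c0+rs[wh[-1]]*d)
    return np.array(out)
A=np.radians(np.r_[np.arange(5,62,2),np.arange(118,178,2)])
p=scan(im,np.array([319.,300.]),A,90,135); 
fit(w,p,zt,"wrist inner"); fit(w,p,zt,"wrist inner R50",50.)
dbg=w["image"][:,:,::-1].copy()
for q in p: cv2.circle(dbg,(int(q[0]),int(q[1])),1,(0,0,255),-1)
s=dict(np.load("side3.npz")); si=s["image"].astype(int)
hs=cv2.cvtColor(s["image"],cv2.COLOR_RGB2HSV)
A=np.radians(np.arange(0,360,3)); 
p2=[]
for a in A:
    d=np.array([np.cos(a),-np.sin(a)*.45]); rs=np.arange(28,36,.25); q=np.array([191.,215.])+rs[:,None]*d
    if 60<np.degrees(a)<130: continue
    v=cv2.remap(si.astype(np.float32),q[:,0].astype(np.float32)[None],q[:,1].astype(np.float32)[None],1)[0]
    wh=np.where(v[:,0]>0.75*v[:,1])[0]
    if len(wh): p2.append(q[wh[0]])
p2=np.array(p2)
fit(s,p2,zt,"side inner"); fit(s,p2,zt,"side inner R50",50.)
d2=cv2.resize(s["image"][150:270,110:270,::-1],(800,600))
for q in p2: cv2.circle(d2,(int((q[0]-110+.5)*5),int((q[1]-150+.5)*5)),2,(0,0,255),-1)
cv2.imwrite("pics/dw.png",dbg); cv2.imwrite("pics/ds.png",d2)
```

```text
[636.04651486 131.04639722 178.64757508]
wrist inner 59 [646.79 138.18  36.61] rms 3.52
wrist inner R50 59 [630.27 129.35  51.  ] rms 6.03
side inner 80 [627.93 138.55  41.17] rms 4.24
side inner R50 80 [633.38 130.76  51.  ] rms 8.44
```

View pics/dw.png

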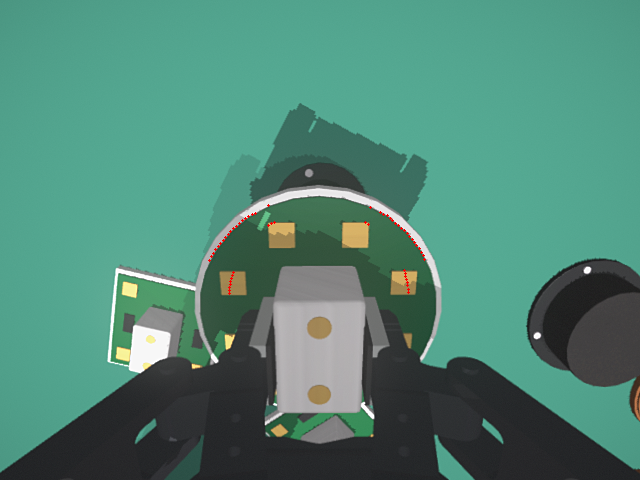

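View pics/ds.png

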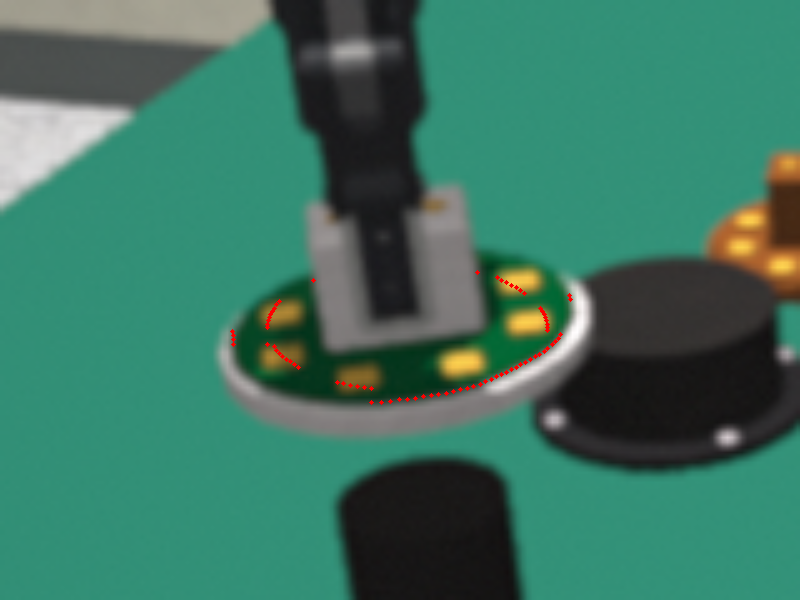

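The red marks show the gold pads being taken for rim. I exclude them by requiring a grey colour.

```bash
cat > f.py <<'E'
from h import *
from scipy.optimize import least_squares
def fit(c,pts,z,lab,R=None,x0=(636,130,51)):
    P=ray(c,pts,z)[:,:2]
    f=lambda v: np.hypot(P[:,0]-v[0],P[:,1]-v[1])-(R or v[2])
    r=least_squares(f,x0,loss="soft_l1",f_scale=.5); print(lab,len(P),r.x.round(2),"rms",np.sqrt(np.mean(f(r.x)**2)).round(2))
def scan(img,c0,angs,rmin,rmax,asp=1,vmin=110):
    out=[]
    for a in angs:
        d=np.array([np.cos(a),-np.sin(a)*asp]); rs=np.arange(rmin,rmax,.25); q=(c0+rs[:,None]*d).astype(np.float32)
        v=cv2.remap(img.astype(np.float32),q[None,:,0],q[None,:,1],1)[0]
        k=np.where((v.min(1)>.72*v.max(1))&(v.max(1)>vmin))[0]
        if len(k): out.append(q[k[0]])
    return np.array(out)
E
python3 - <<'E'
from f import *
zt=177.5-16.2+10
w=dict(np.load("wrist3.npz")); s=dict(np.load("side3.npz"))
p=scan(w["image"],np.array([319.,300.]),np.radians(np.r_[np.arange(0,72,2),np.arange(108,180,2)]),90,135)
fit(w,p,zt,"wrist"); fit(w,p,zt,"wrist R50",50.)
p2=scan(s["image"],np.array([191.,215.]),np.radians(np.r_[np.arange(0,45,3),np.arange(160,360,3)]),26,38,.45)
fit(s,p2,zt,"side"); fit(s,p2,zt,"side R50",50.)
dbg=w["image"][:,:,::-1].copy()
for q in p: cv2.circle(dbg,(int(q[0]),int(q[1])),1,(0,0,255),-1)
d2=cv2.resize(s["image"][150:270,110:270,::-1],(640,480))
for q in p2: cv2.circle(d2,(int((q[0]-110+.5)*4),int((q[1]-150+.5)*4)),2,(0,0,255),-1)
cv2.imwrite("pics/dw2.png",cv2.resize(np.hstack([dbg,d2]),(800,300)))
E
```

```text
wrist 72 [632.99 130.87  48.01] rms 0.13
wrist R50 72 [630.71 129.66  51.  ] rms 0.71
side 54 [630.73 136.62  47.18] rms 1.48
side R50 54 [633.71 134.87  51.  ] rms 2.16
```

View pics/dw2.png

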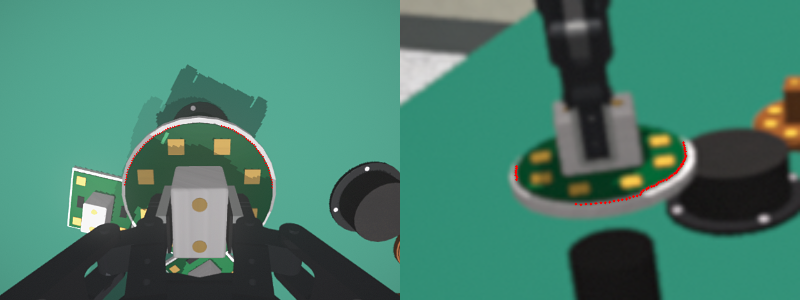

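Run:
```python
from f import *
w1=dict(np.load("w1.npz")); w=dict(np.load("wrist3.npz")); s=dict(np.load("side3.npz")); t=dict(np.load("top0.npz"))
p=scan(w1["image"],np.array([332.,227.]),np.radians(np.arange(0,180,3)),50,75)
fit(w1,p,10,"w1",x0=(475,-186,50))
s0=dict(np.load("side0.npz"))
print("cam pos",-w["R"].T@w["t"])
p=scan(w["image"],np.array([319.,300.]),np.radians(np.r_[np.arange(0,72,2),np.arange(108,180,2)]),90,135)
for z in (171.3,169,167,165): fit(w,p,z,f"wrist z{z}")
# side: visible board edge points by hand-free: predicted projection of candidate discs
for z in (171.3,168): 
    a=np.radians(np.arange(0,360,45)); print(proj(s,np.c_[633+49.5*np.cos(a),131+49.5*np.sin(a),0*a+z]).round(1).tolist())
im=cv2.resize(s["image"][170:260,130:250,::-1],(800,600),interpolation=cv2.INTER_CUBIC)
for (x,y,z),col in (((633,131,161.3),(0,0,255)),((633,131,158),(255,0,0))):
    a=np.radians(np.arange(0,360,3))
    for R,h in ((52,0),(49.5,10)):
        q=(proj(s,np.c_[x+R*np.cos(a),y+R*np.sin(a),0*a+z+h])-[130,170]+.5)*800/120
        cv2.polylines(im,[q.astype(int)],True,col,1)
cv2.imwrite("pics/so.png",im)
```

```text
w1 60 [ 473.34 -187.13   48.41] rms 0.12
cam pos [701.82901147 169.42067044 318.19717321]
wrist z171.3 72 [632.99 130.87  48.01] rms 0.13
wrist z169 72 [631.91 130.27  48.76] rms 0.13
wrist z167 72 [630.97 129.75  49.42] rms 0.13
wrist z165 72 [630.03 129.22  50.07] rms 0.13
[[158.6, 210.2], [155.6, 222.1], [173.7, 229.4], [202.1, 227.0], [222.0, 216.7], [222.2, 205.3], [204.4, 199.1], [178.8, 201.1]]
[[159.0, 212.3], [156.0, 224.2], [174.1, 231.5], [202.4, 229.2], [222.3, 218.8], [222.4, 207.3], [204.7, 201.1], [179.1, 203.0]]
```

View pics/so.png

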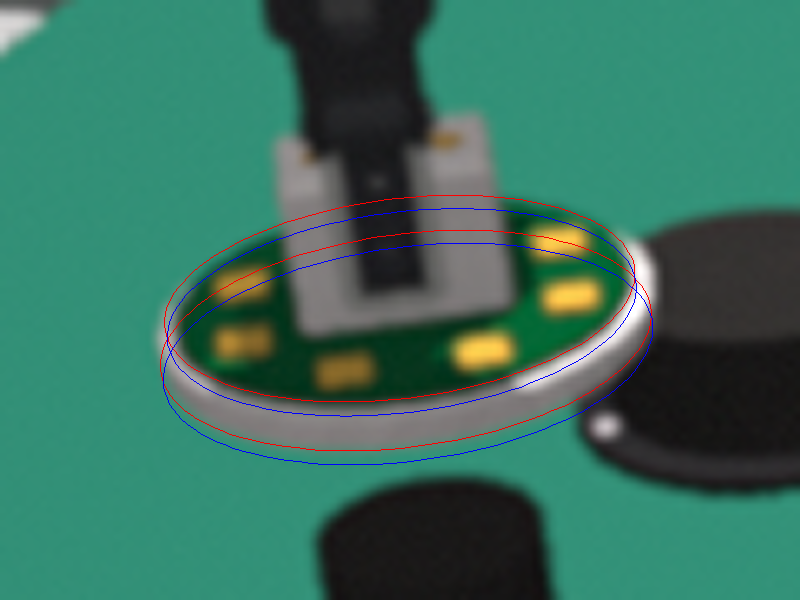

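The side overlay fits laterally, but the real disc sits about 2 px higher than drawn. I check whether the side camera has the same bias on the post.

Run:
```python
from f import *
out=[]
for n,b in (("side",(160,230,240,325)),("top",(190,118,260,188))):
    s=dict(np.load(n+"0.npz")); x0,y0,x1,y1=b; k=5.7
    im=cv2.resize(s["image"][y0:y1,x0:x1,::-1],None,fx=k,fy=k,interpolation=cv2.INTER_CUBIC)
    a=np.radians(np.arange(0,360,3))
    for R,z in ((26,110),(38,0),(38,6)):
        q=(proj(s,np.c_[637.2+R*np.cos(a),130.1+R*np.sin(a),0*a+z])-[x0,y0]+.5)*k
        cv2.polylines(im,[q.astype(int)],True,(0,0,255),1)
    out.append(cv2.copyMakeBorder(im,0,545-im.shape[0],0,0,0))
cv2.imwrite("pics/po.png",np.hstack(out))
```

```text
(no output)
```

View pics/po.png

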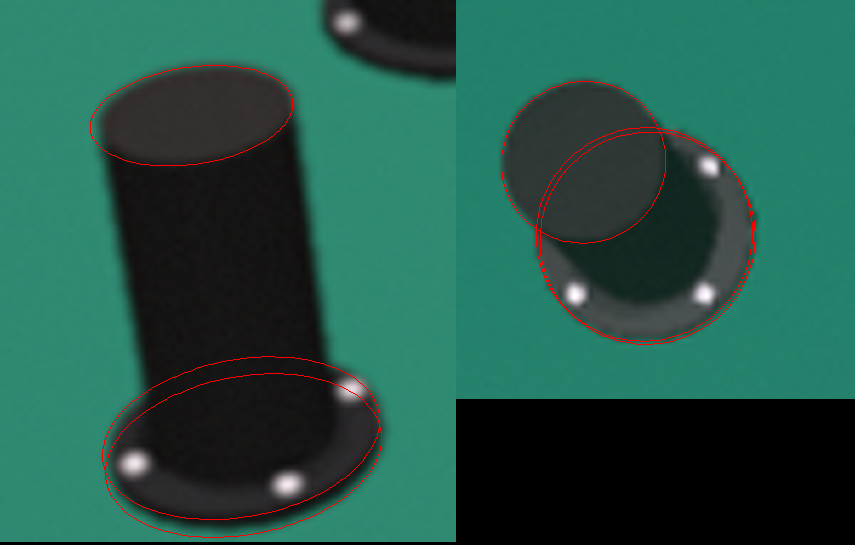

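Run:
```python
from f import *
t0=dict(np.load("top0.npz")); t=dict(np.load("top3.npz"))
p=scan(t0["image"],np.array([380.,242.]),np.radians(np.arange(0,360,5)),18,30); fit(t0,p,10,"t0",x0=(475,-186,50))
p=scan(t["image"],np.array([206.,140.]),np.radians(np.arange(-110,40,4)),20,36)
for z in (171.3,174): fit(t,p,z,"t"); 
def fR(R,z):
    fit(t,p,z,f"t R{R} z{z}",R)
fR(49.2,171.3)
im=cv2.resize(t["image"][95:185,150:270,::-1],(800,600))
for q in p: cv2.circle(im,(int((q[0]-150+.5)*6.667),int((q[1]-95+.5)*6.667)),3,(0,0,255),-1)
cv2.imwrite("pics/tt.png",im)
```

```text
t0 72 [ 475.39 -185.97   48.37] rms 0.25
t 38 [634.95 131.01  48.49] rms 0.24
t 38 [634.25 130.39  48.34] rms 0.24
t R49.2 z171.3 38 [635.46 131.72  51.  ] rms 0.3
```

View pics/tt.png

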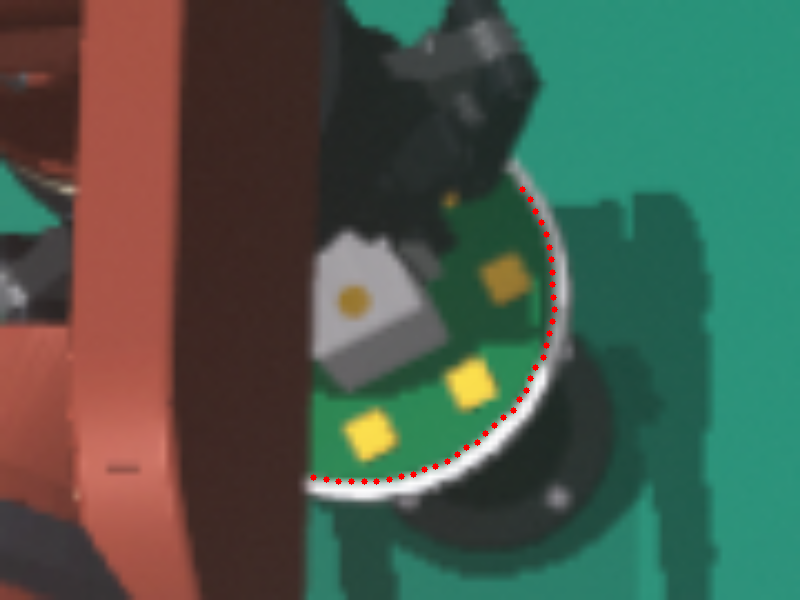

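From the top camera alone, the module is at (634.9,131.0) and the post at (637.2,130.1). I shift by about (+2.3,-0.9) and lower.

```bash
python3 -m pendant '[{"grip":0,"slide":[-0.0015,0.008,0.002],"spin":0},{"grip":0,"slide":[0,0.01,0],"spin":0},{"grip":0,"slide":[0,0.01,0],"spin":0},{"grip":0,"slide":[0,0.006,0],"spin":0},{"grip":0,"slide":[0,0,0],"spin":0}]'
cat > look.py <<'E'
import sys
from f import *
from station import capture
k=sys.argv[1]
plan([637.6,130.3,126.3])
t=capture("top"); np.savez(f"top{k}.npz",**t)
s=capture("side"); np.savez(f"side{k}.npz",**s)
o=observe(); z=o["eef_pos"][2]-6.2
if len(sys.argv)>2: z=float(sys.argv[2])
c0=proj(t,[[637,130,z]])[0]; print("z rim",z)
p=scan(t["image"],c0,np.radians(np.arange(-110,40,4)),20,36)
fit(t,p,z,"top")
plan([637.6,130.3,126.3])
im=cv2.resize(s["image"][190:280,130:250,::-1],(640,480),interpolation=cv2.INTER_CUBIC)
cv2.imwrite(f"pics/look{k}.png",im)
E
python3 look.py 4
```

```text
time_s: 5.45
eef_pos: [641.4, 127.4, 146.0]
tcp_rot: [-0.178, 0.172, -0.682, 0.688]
contact_force: [-0.8, 0.2, -3.6]
grip_width: 28.6
t 5.45 pos [641.4 127.4 146. ] grip 28.6 F [-0.8  0.2 -3.6] J [ 0.09  0.35  1.61 -0.01  1.17  1.17]
tool axes cols [[-0.878, 0.011, 0.479], [-0.479, -0.007, -0.878], [-0.006, -1.0, 0.011]]
slide needed mm [ 2.1 19.6 -4.6]
z rim 140.84985796689048
top 35 [640.99 127.18  48.46] rms 0.26
t 5.55 pos [641.8 127.5 147. ] grip 28.7 F [-0.1  0.2 -2.4] J [ 0.09  0.35  1.61 -0.01  1.17  1.17]
tool axes cols [[-0.878, 0.012, 0.479], [-0.479, -0.007, -0.878], [-0.007, -1.0, 0.012]]
slide needed mm [ 2.6 20.7 -4.7]
```

View pics/look4.png

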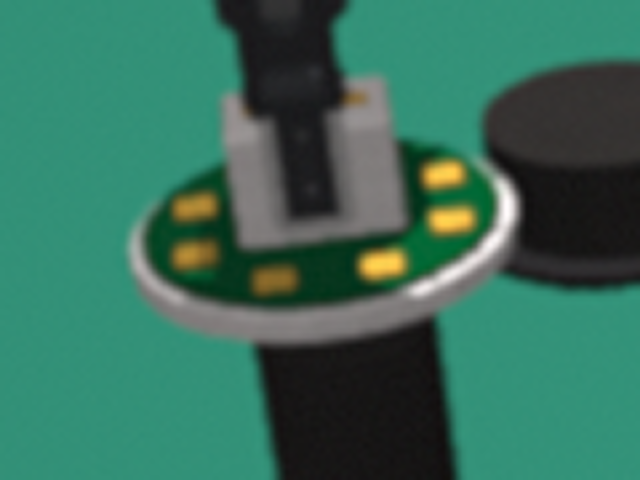

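```bash
python3 -m pendant '[{"grip":0,"slide":[0.0026,0,-0.0047],"spin":0},{"grip":0,"slide":[0,0.003,-0.001],"spin":0},{"grip":0,"slide":[0,0.004,-0.001],"spin":0},{"grip":0,"slide":[0,0.004,0],"spin":0},{"grip":0,"slide":[0,0,0],"spin":0}]'
python3 look.py 5
```

```text
time_s: 5.97
eef_pos: [637.0, 133.2, 136.8]
tcp_rot: [-0.18, 0.17, -0.682, 0.689]
contact_force: [0.3, -0.4, -3.3]
grip_width: 28.8
t 5.97 pos [637.  133.2 136.8] grip 28.8 F [ 0.3 -0.4 -3.3] J [ 0.1   0.35  1.63 -0.01  1.14  1.18]
tool axes cols [[-0.877, 0.015, 0.48], [-0.48, -0.006, -0.877], [-0.01, -1.0, 0.013]]
slide needed mm [ 1.  10.5  2.7]
z rim 131.30910631905084
top 37 [636.43 132.56  48.04] rms 0.23
t 6.07 pos [637.5 133.2 137.5] grip 28.9 F [-0.6 -0.4 -3.4] J [ 0.1   0.35  1.63 -0.01  1.14  1.18]
tool axes cols [[-0.877, 0.016, 0.479], [-0.48, -0.006, -0.877], [-0.011, -1.0, 0.013]]
slide needed mm [ 1.4 11.2  2.4]
```

The tool's tilt of (0.016,-0.006) is nearly what it was at the grasp, (0.014,-0.009), so the module should be level. I correct the offset and lower slowly.

```bash
python3 -m pendant '[{"grip":0,"slide":[0.0005,0,0.002],"spin":0},{"grip":0,"slide":[0,0.002,0],"spin":0},{"grip":0,"slide":[0,0.002,0],"spin":0},{"grip":0,"slide":[0,0.002,0],"spin":0},{"grip":0,"slide":[0,0,0],"spin":0}]'
python3 look.py 6
```

```text
time_s: 6.48
eef_pos: [639.1, 130.8, 131.9]
tcp_rot: [-0.181, 0.169, -0.681, 0.689]
contact_force: [0.3, 0.3, -3.4]
grip_width: 28.8
t 6.48 pos [639.1 130.8 131.9] grip 28.8 F [ 0.3  0.3 -3.4] J [ 0.1   0.36  1.63 -0.01  1.13  1.17]
tool axes cols [[-0.877, 0.018, 0.479], [-0.479, -0.006, -0.878], [-0.013, -1.0, 0.014]]
slide needed mm [ 1.6  5.6 -0.4]
z rim 126.06699923975198
top 36 [638.56 130.95  48.56] rms 0.28
t 6.58 pos [639.3 130.8 132.3] grip 29.0 F [-0.1 -0.1 -2.9] J [ 0.1   0.36  1.63 -0.01  1.13  1.17]
tool axes cols [[-0.877, 0.018, 0.479], [-0.479, -0.006, -0.878], [-0.013, -1.0, 0.014]]
slide needed mm [ 1.8  5.9 -0.4]
```

View pics/look6.png

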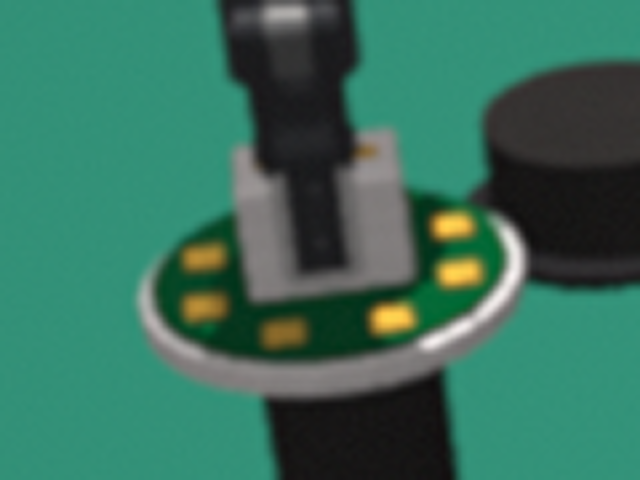

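```bash
python3 -m pendant '[{"grip":0,"slide":[0.0018,0,0],"spin":0},{"grip":0,"slide":[0,0.0015,0],"spin":0},{"grip":0,"slide":[0,0.0015,0],"spin":0},{"grip":0,"slide":[0,0,0],"spin":0},{"grip":0,"slide":[0,0,0],"spin":0}]'
python3 look.py 7
```

```text
time_s: 7.0
eef_pos: [637.7, 129.9, 129.2]
tcp_rot: [-0.181, 0.169, -0.681, 0.689]
contact_force: [1.1, -0.3, -3.4]
grip_width: 29.1
t 7.0 pos [637.7 129.9 129.2] grip 29.1 F [ 1.1 -0.3 -3.4] J [ 0.1   0.36  1.64 -0.01  1.13  1.17]
tool axes cols [[-0.877, 0.019, 0.479], [-0.479, -0.006, -0.878], [-0.014, -1.0, 0.014]]
slide needed mm [-0.1  2.9 -0.5]
z rim 123.03616744356445
top 36 [637.53 130.01  48.56] rms 0.25
t 7.1 pos [637.7 129.9 129.2] grip 29.0 F [-1.  -0.5 -3.3] J [ 0.1   0.36  1.64 -0.01  1.13  1.17]
tool axes cols [[-0.877, 0.019, 0.479], [-0.48, -0.006, -0.878], [-0.014, -1.0, 0.014]]
slide needed mm [-0.   2.9 -0.4]
```

Centred within 0.5 mm. I go straight down in small steps until contact.

```bash
python3 -m pendant '[{"grip":0,"slide":[0,0.001,0],"spin":0},{"grip":0,"slide":[0,0.001,0],"spin":0},{"grip":0,"slide":[0,0,0],"spin":0},{"grip":0,"slide":[0,0,0],"spin":0},{"grip":0,"slide":[0,0,0],"spin":0}]'
python3 -c "
from h import *
plan([637.6,130.3,126.3])"
```

```text
time_s: 7.52
eef_pos: [637.9, 130.0, 127.2]
tcp_rot: [-0.181, 0.169, -0.681, 0.689]
contact_force: [0.1, -0.3, -3.2]
grip_width: 28.8
t 7.52 pos [637.9 130.  127.2] grip 28.8 F [ 0.1 -0.3 -3.2] J [ 0.1   0.36  1.64 -0.01  1.12  1.17]
tool axes cols [[-0.877, 0.019, 0.479], [-0.48, -0.006, -0.877], [-0.014, -1.0, 0.014]]
slide needed mm [ 0.1  0.8 -0.5]
```

```bash
python3 -m pendant '[{"grip":0,"slide":[0,0.001,0],"spin":0},{"grip":0,"slide":[0,0,0],"spin":0},{"grip":0,"slide":[0,0.0005,0],"spin":0},{"grip":0,"slide":[0,0,0],"spin":0},{"grip":0,"slide":[0,0,0],"spin":0}]'
python3 -c "
from h import *
plan([637.6,130.3,126.3])"
```

```text
time_s: 7.93
eef_pos: [638.5, 130.0, 126.3]
tcp_rot: [-0.181, 0.169, -0.681, 0.689]
contact_force: [0.6, 0.1, -2.3]
grip_width: 29.1
t 7.93 pos [638.5 130.  126.3] grip 29.1 F [ 0.6  0.1 -2.3] J [ 0.1   0.36  1.64 -0.01  1.12  1.17]
tool axes cols [[-0.877, 0.02, 0.479], [-0.48, -0.006, -0.877], [-0.015, -1.0, 0.015]]
slide needed mm [ 0.7  0.  -0.7]
```

```bash
python3 -m pendant '[{"grip":0,"slide":[0.0005,0.001,0],"spin":0},{"grip":0,"slide":[0,0,0],"spin":0},{"grip":0,"slide":[0,0.0005,0],"spin":0},{"grip":0,"slide":[0,0,0],"spin":0},{"grip":0,"slide":[0,0,0],"spin":0}]'
python3 look.py 8
```

```text
time_s: 8.35
eef_pos: [638.9, 130.0, 126.3]
tcp_rot: [-0.182, 0.168, -0.681, 0.689]
contact_force: [-1.4, 1.2, -1.7]
grip_width: 29.0
t 8.35 pos [638.9 130.  126.3] grip 29.0 F [-1.4  1.2 -1.7] J [ 0.1   0.36  1.64 -0.01  1.12  1.17]
tool axes cols [[-0.877, 0.022, 0.479], [-0.48, -0.005, -0.878], [-0.017, -1.0, 0.015]]
slide needed mm [ 1.   0.  -0.8]
z rim 120.13201899837328
top 36 [638.6  130.36  48.64] rms 0.25
t 8.45 pos [638.9 130.1 126.3] grip 29.0 F [-1.4  0.1 -1.5] J [ 0.1   0.36  1.64 -0.01  1.12  1.17]
tool axes cols [[-0.877, 0.022, 0.479], [-0.48, -0.005, -0.878], [-0.017, -1.0, 0.015]]
slide needed mm [ 1.   0.  -0.8]
```

It has touched (z has stopped at 126.3 and the load is easing), but it has crept about 1.4 mm in +x. I lift 1.5 mm, shift back and lower again.

```bash
python3 -m pendant '[{"grip":0,"slide":[0,-0.002,0],"spin":0},{"grip":0,"slide":[0.0018,0,-0.0006],"spin":0},{"grip":0,"slide":[0,0,0],"spin":0},{"grip":0,"slide":[0,0.001,0],"spin":0},{"grip":0,"slide":[0,0,0],"spin":0}]'
python3 look.py 9
```

```text
time_s: 8.87
eef_pos: [636.3, 129.4, 126.2]
tcp_rot: [-0.182, 0.168, -0.681, 0.689]
contact_force: [-0.0, 0.5, -2.9]
grip_width: 29.1
t 8.87 pos [636.3 129.4 126.2] grip 29.1 F [-0.   0.5 -2.9] J [ 0.1   0.36  1.65 -0.01  1.12  1.17]
tool axes cols [[-0.877, 0.021, 0.479], [-0.48, -0.006, -0.878], [-0.016, -1.0, 0.015]]
slide needed mm [-1.6 -0.  -0.1]
z rim 120.0819827078739
top 35 [635.95 129.32  48.28] rms 0.42
t 8.97 pos [636.3 129.5 126.3] grip 29.0 F [ 1.2  0.5 -1.8] J [ 0.1   0.36  1.65 -0.01  1.12  1.17]
tool axes cols [[-0.877, 0.021, 0.479], [-0.48, -0.006, -0.877], [-0.016, -1.0, 0.015]]
slide needed mm [-1.5  0.  -0.1]
```

```bash
python3 -m pendant '[{"grip":0,"slide":[-0.001,-0.001,0],"spin":0},{"grip":0,"slide":[0,0,0],"spin":0},{"grip":0,"slide":[0,0.001,0],"spin":0},{"grip":0,"slide":[0,0,0],"spin":0},{"grip":0,"slide":[0,0,0],"spin":0}]'
python3 look.py 10
```

```text
time_s: 9.38
eef_pos: [637.1, 129.9, 126.3]
tcp_rot: [-0.182, 0.168, -0.681, 0.689]
contact_force: [0.2, 0.4, -2.3]
grip_width: 29.0
t 9.38 pos [637.1 129.9 126.3] grip 29.0 F [ 0.2  0.4 -2.3] J [ 0.1   0.36  1.64 -0.01  1.12  1.17]
tool axes cols [[-0.877, 0.021, 0.479], [-0.48, -0.006, -0.877], [-0.015, -1.0, 0.015]]
slide needed mm [-0.6  0.  -0.1]
z rim 120.09177262351481
top 36 [636.68 130.26  48.67] rms 0.32
t 9.48 pos [637.1 129.9 126.3] grip 29.0 F [-0.8 -0.9 -1.3] J [ 0.1   0.36  1.64 -0.01  1.12  1.17]
tool axes cols [[-0.877, 0.021, 0.479], [-0.48, -0.006, -0.877], [-0.015, -1.0, 0.015]]
slide needed mm [-0.6  0.  -0.1]
```

View pics/look10.png

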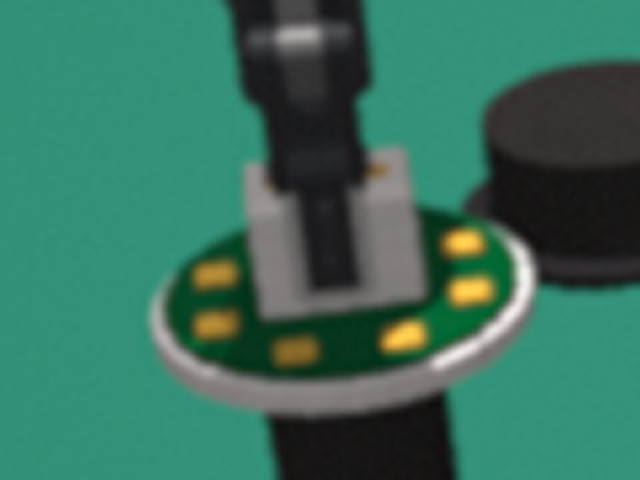

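The module sits at (636.7,130.3), about 0.5 mm from the post centre and partly resting on it. I press down a touch more and then release gradually.

```bash
python3 -m pendant '[{"grip":0,"slide":[0,0.0008,0],"spin":0},{"grip":0,"slide":[0,0.0008,0],"spin":0},{"grip":0,"slide":[0,0.0008,0],"spin":0},{"grip":0,"slide":[0,0,0],"spin":0},{"grip":0,"slide":[0,0,0],"spin":0}]' 20
python3 look.py 11
```

```text
time_s: 9.9
eef_pos: [637.2, 130.0, 126.2]
tcp_rot: [-0.181, 0.169, -0.681, 0.689]
contact_force: [-1.0, 0.1, -0.2]
grip_width: 29.0
t 9.9 pos [637.2 130.  126.2] grip 29.0 F [-1.   0.1 -0.2] J [ 0.1   0.36  1.64 -0.01  1.12  1.17]
tool axes cols [[-0.877, 0.02, 0.48], [-0.48, -0.006, -0.877], [-0.015, -1.0, 0.015]]
slide needed mm [-0.5 -0.1 -0.1]
z rim 120.01961813060903
top 36 [637.01 130.5   48.81] rms 0.27
t 10.0 pos [637.2 130.  126.2] grip 29.4 F [-1.3  0.1  0.9] J [ 0.1   0.36  1.64 -0.01  1.12  1.17]
tool axes cols [[-0.877, 0.02, 0.48], [-0.48, -0.006, -0.877], [-0.015, -1.0, 0.015]]
slide needed mm [-0.5 -0.1 -0.1]
```

```bash
python3 -m pendant '[{"grip":38,"slide":[0,0,0],"spin":0},{"grip":42,"slide":[0,0,0],"spin":0},{"grip":50,"slide":[0,0,0],"spin":0},{"grip":65,"slide":[0,0,0],"spin":0},{"grip":80,"slide":[0,0,0],"spin":0}]' 20
python3 look.py 12 120
```

```text
time_s: 10.42
eef_pos: [639.6, 130.1, 126.8]
tcp_rot: [-0.184, 0.166, -0.681, 0.689]
contact_force: [0.3, 0.2, 0.3]
grip_width: 65.5
t 10.42 pos [639.6 130.1 126.8] grip 65.5 F [0.3 0.2 0.3] J [ 0.1   0.36  1.64 -0.01  1.11  1.17]
tool axes cols [[-0.877, 0.026, 0.479], [-0.48, -0.005, -0.877], [-0.021, -1.0, 0.017]]
slide needed mm [ 1.7  0.5 -1.1]
z rim 120.0
top 36 [637.14 129.83  48.32] rms 0.3
t 10.52 pos [639.6 130.1 126.9] grip 68.5 F [-0.4 -0.4  0.2] J [ 0.1   0.36  1.64 -0.01  1.11  1.17]
tool axes cols [[-0.877, 0.026, 0.479], [-0.48, -0.005, -0.877], [-0.02, -1.0, 0.017]]
slide needed mm [ 1.6  0.5 -1.1]
```

View pics/look12.png

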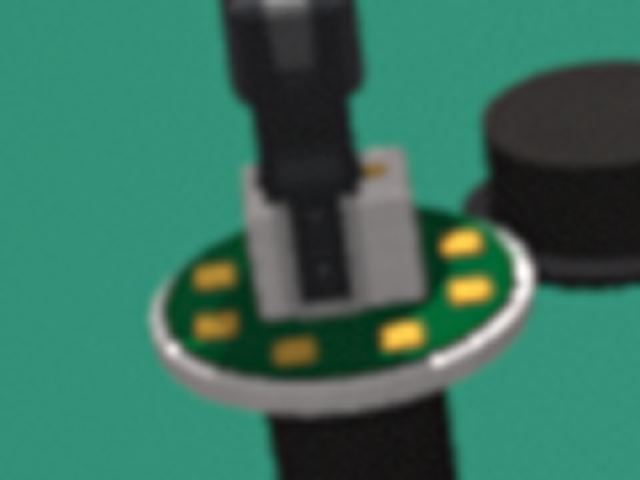

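The module is released at (637.1,129.8), within 0.5 mm of the post centre. I retreat straight up.

```bash
python3 -m pendant '[{"grip":80,"slide":[0,-0.006,0],"spin":0},{"grip":80,"slide":[0,-0.012,0],"spin":0},{"grip":80,"slide":[0,-0.02,0],"spin":0},{"grip":80,"slide":[0,-0.025,0],"spin":0},{"grip":80,"slide":[0,-0.03,0],"spin":0}]'
python3 -m pendant '[{"grip":80,"slide":[0,-0.025,0],"spin":0},{"grip":80,"slide":[0.03,-0.01,0.015],"spin":0},{"grip":80,"slide":[0.033,0,0.02],"spin":0},{"grip":80,"slide":[0.033,0,0.02],"spin":0},{"grip":80,"slide":[0.033,0,0.02],"spin":0}]'
python3 -m pendant '[{"grip":80,"slide":[0.033,0,0.02],"spin":0},{"grip":80,"slide":[0.033,0,0.02],"spin":0},{"grip":80,"slide":[0.033,0,0.02],"spin":0},{"grip":80,"slide":[0.01,0,0.01],"spin":0},{"grip":80,"slide":[0,0,0],"spin":0}]'
python3 - <<'E'
from f import *
from station import capture
for n in ("top","side"):
    c=capture(n); np.savez(n+"20.npz",**c); cv2.imwrite(f"pics/{n}20.png",c["image"][:,:,::-1])
    if n=="top": 
        c0=proj(c,[[637,130,120]])[0]; fit(c,scan(c["image"],c0,np.radians(np.arange(0,360,5)),20,36),120,"final top")
E
```

```text
time_s: 10.93
eef_pos: [631.4, 130.0, 215.7]
tcp_rot: [-0.177, 0.173, -0.682, 0.688]
contact_force: [0.5, 0.3, -0.1]
grip_width: 68.2
time_s: 11.35
eef_pos: [561.5, 5.5, 270.1]
tcp_rot: [-0.192, 0.166, -0.679, 0.689]
contact_force: [0.4, -1.1, -0.7]
grip_width: 68.6
time_s: 11.77
eef_pos: [495.7, -118.6, 277.3]
tcp_rot: [-0.194, 0.161, -0.676, 0.693]
contact_force: [0.8, 0.7, 1.0]
grip_width: 68.4
final top 72 [637.17 130.24  48.6 ] rms 1.5
```

View pics/top20.png

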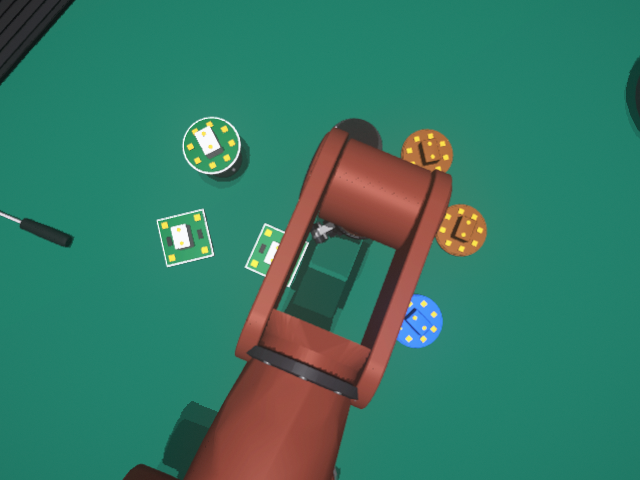

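View pics/side20.png

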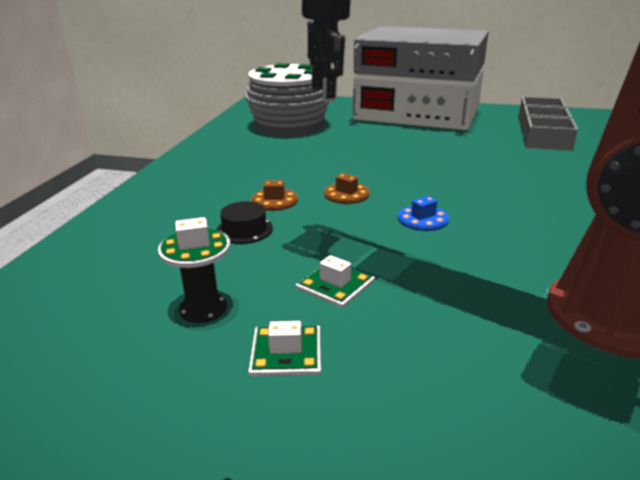

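The module stands flat on the tall post, at top (211,146) and side (194,245), measured at (637.2,130.2). The squares are at their original pixels, and the arm is clear.

```bash
python3 -c "
from station import sign_off,observe
print(observe()['time_s']); print(sign_off())"
```

```text
11.8667
the job is handed in; nothing more can be done
None
```

I gripped the green round module by its block, carried it to the tall narrow post and lowered it until its weight came off the gripper. I then released it, backed off and handed in at 11.9 s.

- **Final position:** in the last top picture the disc centre is at (637.2, 130.2) mm, against (637.2, 130.1) for the post. It looks flat in the side view. That last fit was rougher than the earlier ones (1.5 mm rms, against about 0.3).
- **Bystanders:** the arm hides part of the second square module in the last top picture. The side view shows both squares unmoved.
- **Disagreements:** the wrist and side cameras differed from the top camera by about 2–4 mm, so I centred using the top camera alone. The first touchdowns were off centre, the worst by about 1.5 mm, so I lifted, shifted and lowered again twice before releasing.

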